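# Press the sample cells down in their warming block and start it

## Task

With the fingertips, press lightly down on the top of each of the three steel sample cells in the warming block so that it sinks about a centimetre and stays down: the tallest cell first, then the middle one, then the shortest. Then lightly press in the long bar key on the control pad to start the warming, and let it go. Do not lift any cell, leave the round key unpressed and do not disturb the other things on the bench.

Things in the scene. Friction and masses are not known exactly. Their poses are not given: they have to be found in the camera images.
- block: grey warming block, fixed to the bench, 110 x 280 x 70 mm (x, y, z); origin at the centre of its underside, z up. Three wells 41 mm wide in its upper face, at y = -90, 0 and +90 mm on its own y axis. In each, a seat held by friction carries a cell. The seat stays where it is pushed: about 3 to 7 N of push on the cell makes it slide down, with no spring back, to a springy stop 14 mm down, which yields a few mm more under 9 to 20 N and comes back.
- tall_lid (a point): centre of the flat top of the tallest of the three round steel sample cells: upright cylinder 38 mm across and 140 mm tall, about 0.22 kg, loose, standing in one of the block's three wells (which one varies). At the start its top is 166 mm above the bench, 96 mm above the block's upper face; z up.
- middle_lid (a point): centre of the flat top of the middle one of the three round steel sample cells: upright cylinder 38 mm across and 115 mm tall, about 0.22 kg, loose, standing in one of the block's three wells (which one varies). At the start its top is 141 mm above the bench, 71 mm above the block's upper face; z up.
- short_lid (a point): centre of the flat top of the shortest of the three round steel sample cells: upright cylinder 38 mm across and 90 mm tall, about 0.22 kg, loose, standing in one of the block's three wells (which one varies). At the start its top is 116 mm above the bench, 46 mm above the block's upper face; z up.
- pad: grey control pad, fixed to the bench, 100 x 150 x 30 mm (x, y, z); origin at the centre of its underside, z up. On its upper face are two white keys: the long bar key at y = +37 mm and the round key at y = -37 mm on its own y axis.
- start_key_top (a point): centre of the top face of the long bar key, 52 mm (pad x) by 20 mm (pad y), 46 mm above the bench when up; it moves down with the key
- start_key (a joint): travel of the bar key in m: 0 up, 0.010 fully in; sprung, moves from about 2 N, is 3 mm in at 5 N and fully in at 12 N, comes back when let go; it switches at 0.003
- stop_key_top (a point): centre of the top of the round key (24 mm across, 46 mm above the bench), which is to be left alone
- stop_key (a joint): travel of the round key in m: 0 up, 0.010 fully in; as the bar key
- beaker: bystander: empty glass beaker 68 mm across, 90 mm tall; origin at the centre of its underside
- weight: bystander: brass weight 36 mm across, 58 mm tall with a small head, standing between pad and block on the robot's side; origin at the centre of its underside
- tray: bystander: blue tray with compartments, 70 x 140 x 30 mm, beyond the block; origin at the centre of its underside
- tall: the same cell (tall); origin at the centre of its underside, z up
- middle: the same cell (middle); origin at the centre of its underside, z up
- short: the same cell (short); origin at the centre of its underside, z up
Not all that is in view belongs to the job. Leave any brown or red look-alike of the middle alone.

How it is judged:
On the way, in this order (a step that is already met when the one before it is completed fails the run):
1. the tall cell has been pressed down at least 6 mm (z of tall_lid in the frame of block below 0.16 m), for 0.1 s.
2. the middle cell has been pressed down at least 6 mm (z of middle_lid in the frame of block below 0.135 m), for 0.1 s.
3. the short cell has been pressed down at least 6 mm (z of short_lid in the frame of block below 0.11 m), for 0.1 s.
4. the bar key is pressed in by at least 3 mm (value of joint start_key above 0.003 m), for 0.04 s.
At the end, for the whole second after the job is handed in: all three cells stand at rest in their wells, each at least 6 mm lower than at the start (of 14 mm possible) and within 0.15 rad of upright; both keys are up again (within 1.5 mm) (z of tall_lid in the frame of block below 0.16 m and z of middle_lid in the frame of block below 0.135 m and z of short_lid in the frame of block below 0.11 m and angle between each of tall_lid, middle_lid, short_lid's own z axis and vertical below 0.15 rad and linear speed of each of tall, middle, short below 0.02 m/s and value of joint each of start_key, stop_key below 0.0015 m); the robot touches nothing.
It fails at once if out of order: the middle cell pressed down (3 mm) before the tallest was down (6 mm), the shortest before the middle one, or the bar key pressed (2 mm) before all cells were down ((z of middle_lid in the frame of block below 0.138 m and not (z of tall_lid in the frame of block below 0.16 m)) or (z of short_lid in the frame of block below 0.113 m and not (z of middle_lid in the frame of block below 0.135 m)) or (value of joint start_key above 0.002 m and not (z of tall_lid in the frame of block below 0.16 m and z of middle_lid in the frame of block below 0.135 m and z of short_lid in the frame of block below 0.11 m))).
It fails at once if the round key pressed (2 mm) (value of joint stop_key above 0.002 m).
It fails at once if a cell lifted by more than 10 mm (z of tall_lid in the frame of block above 0.176 m or z of middle_lid in the frame of block above 0.151 m or z of short_lid in the frame of block above 0.126 m).
It fails at once if a cell or the bar key pressed harder than 30 N (contact force between any of the fingers, the arm and tall above 30 N or contact force between any of the fingers, the arm and middle above 30 N or contact force between any of the fingers, the arm and short above 30 N or contact force between any of the fingers, the arm and pad above 30 N).
It fails at once if a bystander moved more than 25 mm or tipped (distance of any of beaker, weight, tray from where it was at the start of the episode above 0.025 m or angle between any of beaker, weight, tray's own z axis and vertical above 0.3 rad).
It also fails if it takes over 51 s, if anything falls off the work surface, if the arm or the gripper's body presses on something with over 40 N, if the wrist force passes 120 N, or if a joint passes its speed limit or range.

## Robot

A 7-joint arm with a two-finger parallel gripper is mounted at the origin on the work surface. World frame = base frame: x ahead of the robot, y to its left, z up, the work surface at z = 0. Lengths are in m, angles in rad, forces in N, time in s.
With the tool pointing down it reaches from about 0.4 to 0.9 m from the base axis. Payload 5.6 kg.
Tool frame: the origin (TCP) lies on the centre line of the jaws, within the pads' length; the fingertips stand 11 mm ahead of it and the grasp point (between the pads) lies 8 mm behind it; z points along the fingers, y is the direction in which the jaws open and shut (so a half turn about z gives the same grasp; the last joint's range is limited). The gripper opens to 92 mm and grips with 3 to 60 N. Pads are 20 mm wide; open, the fingers measure 128 mm over their backs; the gripper's body (75 mm by 189 mm) begins 69 mm behind the grasp point.
Start: joints at [-1.287, 0.468, -0.012, 1.603, 0.006, 1.071, -0.056], TCP at [0.209, 0.616, 0.226] pointing down, gripper open.
Joint ranges: [-2.53, 2.53], [-0.31, 2.02], [-1.57, 1.55], [0.28, 2.44], [-1.29, 4.43], [0.15, 1.84], [-2.92, 2.92]. Speed limits (rad/s): [2.57, 2.57, 3.14, 3.14, 3.14, 3.14, 3.14].

## Interface

Orientations are given as a unit quaternion [x, y, z, w].
In Python, from bench import env, get_state, capture, ticket gives the robot as it stands. Calls block until the motion is done:
- env.reach(position, orientation): joint-space move of the TCP to a pose.
- env.move_straight(position, vel=0.15, attitude=None, stop_force=None): straight line of the TCP; attitude=None keeps the orientation; vel is the mean speed in m/s. With stop_force (N) it stops when the force on the tool has changed by that much, and returns True; else False.
- env.goto_joints(angles): joint-space move.
- env.move_gripper(opening, strength=None): opening from 0.0 (shut) to 1.0 (fully open); strength is the grip in N (None keeps the last); returns when the fingers have stopped.
- env.hold(seconds).
- env.ik(position, orientation): joint angles nearest the present ones, or None.
- get_state(): the state.
- capture(name): name is "scene" or "top" or "wrist"; returns a dict with "pixels" (400x640x3 uint8, red, green, blue), "fx", "fy", "cx", "cy" (pixels), "cam_to_world" (4x4, takes a point from camera to world coordinates); the wrist camera has in their place "T_tool_cam" (4x4, takes a point from camera to tool coordinates, whose origin is the TCP and whose axes are the flange's). Camera axes: x right, y down, z forward; pixel columns grow to the right and rows downward; lengths in m; the calibration is good to about 2 mm. A picture is of the moment at which its call begins: read the wrist's pose just before it. There is no depth.
A pose or a line that the arm cannot do raises env.MotionError and nothing moves.
- ticket.job_done(): hands the job in, once; it reports no verdict.
The state is a dict: "t": time; "joints": joint angles; "qvel": joint speeds; "joint_torque": joint torques, N m; "position": TCP position; "tool_rot": TCP orientation; "force": force on the tool from outside, world axes, zero at the start; "torque": the same for the moment, N m; "gripper_width": opening from 0.0 (shut) to 1.0 (fully open).
Only numpy, scipy, OpenCV 4.12 (cv2) and the standard library are available. Lean on these libraries where they do the work, as an engineer would, in place of code of your own. Each camera call takes 0.05 s, during which the arm holds its last target.

## Working session

There is one attempt and no reset: what is moved stays moved. The work goes in short steps, each a Python script; the robot and the scene stay as the last script left them, time stands still between calls to the robot, and variables do not carry over. Pictures are saved under pics/ and viewed, and the job is handed in when it is done.

```bash
ls; mkdir -p pics; python3 - <<'E'
from bench import env,get_state,capture
import cv2
s=get_state();print(s['t'],s['position'],s['tool_rot'],s['force'],s['gripper_width'])
for n in("scene","top"):
    c=capture(n);cv2.imwrite(f"pics/{n}0.png",c["pixels"][:,:,::-1]);print(n,c['fx'],c['cx'],c['cy'],c['cam_to_world'])
E
```

```text
pics
0.0 [0.20854751 0.6150398  0.2246261 ] [ 1.62680435e-01  9.86678405e-01 -8.91937227e-04 -6.84017998e-05] [-0.29031291  0.05348156 -0.96306423] 0.9996182608836272
scene 446.1739680511879 315.556503374247 191.46622303159637 [[-0.86279879  0.30438475 -0.40364362  0.99817424]
 [ 0.5050191   0.48244458 -0.71568354  0.69494497]
 [-0.02310748 -0.82133863 -0.56997271  0.71030129]
 [ 0.          0.          0.          1.        ]]
top 425.3110473662932 320.2006734514486 199.2200757998687 [[ 0.01130403 -0.99936525  0.03378328  0.53663717]
 [-0.99955221 -0.01222934 -0.02730975 -0.02747013]
 [ 0.02770557 -0.03345944 -0.99905599  0.92963732]
 [ 0.          0.          0.          1.        ]]
```

View pics/scene0.png

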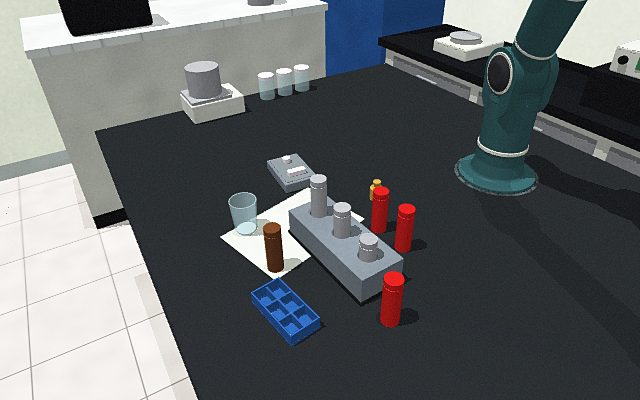

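View pics/top0.png

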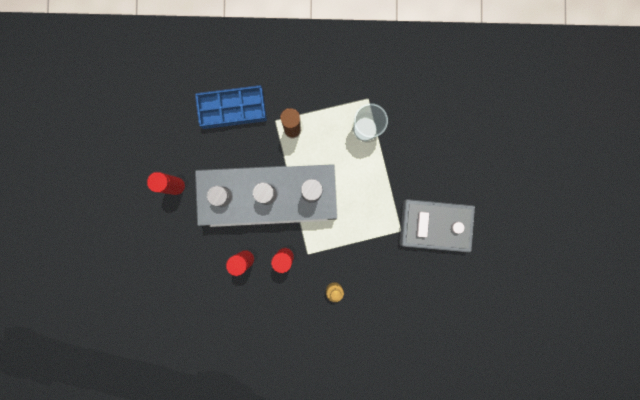

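Scene: tall, middle and short cells run right to left in the top view at about (312,190), (263,193), (217,196). The bar key is at (423,225) and the round key at (459,228). Next I'll localise them by masks.

```bash
cat > h.py <<'E'
import numpy as np,cv2
from bench import env,get_state,capture,ticket
def ray(c,u,v):
    T=np.array(c['cam_to_world']);d=T[:3,:3]@np.array([(u-c['cx'])/c['fx'],(v-c['cy'])/c['fy'],1]);return T[:3,3],d
def onz(c,u,v,z):
    o,d=ray(c,u,v);return o+d*(z-o[2])/d[2]
def proj(c,p):
    T=np.linalg.inv(c['cam_to_world']);q=T[:3,:3]@p+T[:3,3];return np.array([c['fx']*q[0]/q[2]+c['cx'],c['fy']*q[1]/q[2]+c['cy']])
E
python3 - <<'E'
from h import *
c=capture("top");im=c['pixels'];hsv=cv2.cvtColor(im,cv2.COLOR_RGB2HSV)
g=im.min(axis=2)
cv2.imwrite("pics/crop.png",cv2.resize(im[140:270,190:490,::-1],None,fx=2.6,fy=2.6,interpolation=cv2.INTER_CUBIC))
for nm,(u,v),z,r in[("tall",(312,190),.166,16),("mid",(263,193),.141,16),("short",(217,196),.116,16),("bar",(423,225),.046,18),("round",(459,228),.046,12)]:
    w=g[v-r:v+r,u-r:u+r]; t,m=cv2.threshold(w,0,255,cv2.THRESH_OTSU)
    n,l,st,ce=cv2.connectedComponentsWithStats(m);k=1+np.argmax(st[1:,4])
    cn=ce[k]+[u-r,v-r]; p=onz(c,*cn,z)
    pts=np.argwhere(l==k)[:,::-1].astype(np.float32);rect=cv2.minAreaRect(pts)
    print(nm,t,cn.round(1),st[k],p.round(4),rect[1:])
# block top and pad outline
for nm,(x0,y0,x1,y1),z in[("block",(180,150,350,245),.07),("pad",(395,195,485,260),.03)]:
    w=g[y0:y1,x0:x1];hh=hsv[y0:y1,x0:x1]
    m=((w>75)&(hh[...,1]<90)&(w<150 if nm=="block" else True)).astype(np.uint8) if nm=="block" else (w>70).astype(np.uint8)
    n,l,st,ce=cv2.connectedComponentsWithStats(m);k=1+np.argmax(st[1:,4])
    rect=cv2.minAreaRect(np.argwhere(l==k)[:,::-1].astype(np.float32)+np.float32([x0,y0]))
    b=cv2.boxPoints(rect);P=np.array([onz(c,*q,z) for q in b]);print(nm,rect,P[:,:2].round(3).tolist(),[np.linalg.norm(P[i]-P[i-1]).round(3) for i in range(4)],P.mean(0))
# scene check
s=capture("scene");cv2.imwrite("pics/crops.png",cv2.resize(s['pixels'][145:305,220:430,::-1],None,fx=3.6,fy=3.6,interpolation=cv2.INTER_CUBIC))
# reds
m=cv2.inRange(hsv,(0,150,60),(6,255,255))
n,l,st,ce=cv2.connectedComponentsWithStats(m)
for i in range(1,n):
    if st[i,4]>50:print("red",ce[i],st[i],onz(c,*ce[i],.11))
E
```

```text
tall 173.0 [311.3 188.9] [  5   5  21  21 343] [ 0.5808 -0.0321  0.166 ] ((20.0, 20.0), 90.0)
mid 171.0 [262.2 192.1] [  5   5  21  21 330] [0.5752 0.0585 0.141 ] ((19.798988342285156, 19.798988342285156), 45.0)
short 162.0 [216.2 195.1] [  5   5  21  21 311] [0.5695 0.1483 0.116 ] ((19.091880798339844, 19.091880798339844), 45.0)
bar 194.0 [423.2 224.2] [ 13   5  11  25 229] [ 0.5169 -0.2675  0.046 ] ((9.203579902648926, 24.389488220214844), 4.39870548248291)
round 191.0 [458.3 227.2] [  6   6  12  11 101] [ 0.5114 -0.3414  0.046 ] ((11.0, 10.0), 0.0)
block ((260.0196228027344, 188.7428436279297), (131.8999481201172, 79.89048767089844), 3.1449575424194336) [[0.511, 0.205], [0.671, 0.2], [0.661, -0.066], [0.499, -0.059]] [np.float64(0.264), np.float64(0.161), np.float64(0.266), np.float64(0.162)] [0.58560328 0.07014489 0.07      ]
pad ((433.2803649902344, 224.87974548339844), (80.2587890625, 47.6282844543457), 5.273896217346191) [[0.472, -0.204], [0.573, -0.212], [0.559, -0.384], [0.458, -0.375]] [np.float64(0.172), np.float64(0.101), np.float64(0.172), np.float64(0.102)] [ 0.51544358 -0.29366926  0.03      ]
red [164.53646677 183.30632091] [147 172  37  23 617] [0.59115174 0.24818457 0.11      ]
red [282.09382716 260.53580247] [271 248  22  25 405] [0.44598433 0.02179194 0.11      ]
red [239.25102881 262.77572016] [226 251  28  25 486] [0.44105209 0.10335947 0.11      ]
```

View pics/crop.png

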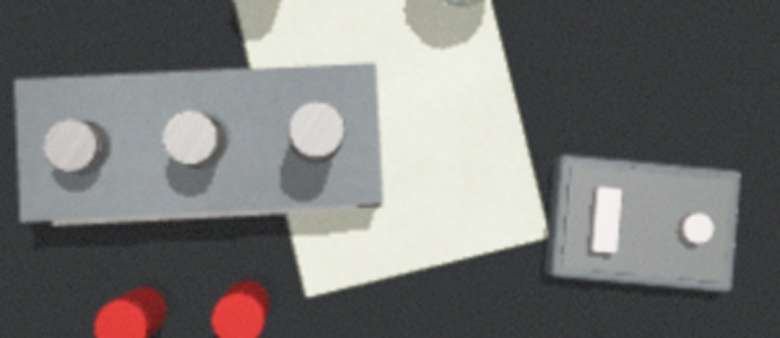

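View pics/crops.png

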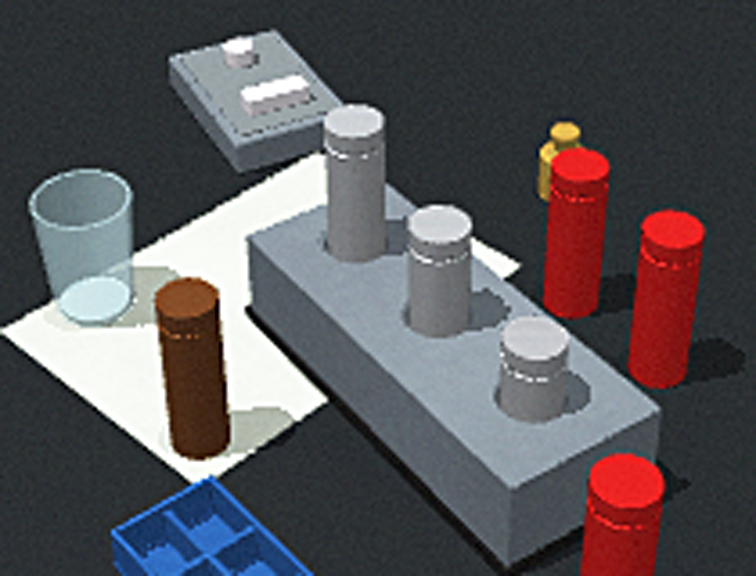

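The cells are 90.8 and 89.9 mm apart and the keys 74 mm, both matching the nominal figures. Now I'll close the gripper and move above the tall cell.

```bash
cat >> h.py <<'E'
def quat(a): return np.array([np.cos(a),np.sin(a),0,0])
CELL={'tall':(0.5808,-0.0321,.166),'mid':(.5752,.0585,.141),'short':(.5695,.1483,.116)}
KEY=(0.5169,-0.2675,.046)
E
python3 - <<'E'
from h import *
for d in (42.9,132.9):
    q=quat(np.radians(d))
    for n,p in {**CELL,'key':KEY}.items():
        j=env.ik([p[0],p[1],p[2]+.011],q);print(d,n,None if j is None else np.round(j,2))
p=get_state()['position']
env.move_gripper(0.0)
env.move_straight([p[0],p[1],.32],vel=.2)
s=get_state();print(s['t'],s['position'],s['force'],s['gripper_width'])
E
```

```text
42.9 tall [-0.49  0.46  0.64  1.85 -0.33  0.94  0.22]
42.9 mid [-0.59  0.47  0.56  1.88 -0.32  0.88  0.05]
42.9 short [-0.7   0.52  0.51  1.86 -0.33  0.84 -0.1 ]
42.9 key [-0.19  0.73  0.84  1.92 -0.74  0.83  0.98]
132.9 tall [-0.88  0.82  1.35  1.87 -0.87  1.2  -2.45]
132.9 mid [-0.13  0.43 -0.03  1.84  0.02  0.86  2.89]
132.9 short [-0.19  0.49 -0.15  1.83  0.1   0.83  2.67]
132.9 key [-0.43  1.1   1.33  1.94 -1.19  1.2  -1.84]
2.175 [0.20843961 0.61476482 0.31905381] [-0.35549236 -0.5782824  -0.42789052] 0.0025405949624851395
```

```bash
cat >> h.py <<'E'
Q=quat(np.radians(42.9))
def press(n,depth=.010):
    x,y,z=CELL[n]
    env.move_straight([x,y,z+.011+.012],vel=.12)
    env.hold(.2);s0=get_state();print(n,'above',s0['position'].round(4),s0['force'].round(2))
    r=env.move_straight([x,y,z+.011-.006],vel=.02,stop_force=2.5)
    s=get_state();zc=s['position'][2];print('contact',r,zc.round(4),(s['force']-s0['force']).round(2))
    if not r: return
    for zt in (zc-depth/2,zc-depth):
        r=env.move_straight([x,y,zt],vel=.015,stop_force=11)
        s=get_state();print('press',r,s['position'].round(4),(s['force']-s0['force']).round(2))
    env.move_straight([x,y,z+.011+.03],vel=.12)
    s=get_state();print('up',s['t'],s['position'].round(4),(s['force']-s0['force']).round(2))
E
python3 - <<'E'
from h import *
x,y,z=CELL['tall']
env.reach([x,y,.27],Q)
s=get_state();print(s['t'],s['position'],s['tool_rot'])
press('tall')
c=capture("scene");cv2.imwrite("pics/s1.png",c['pixels'][...,::-1])
E
```

```text
4.8167 [ 0.58095347 -0.03079263  0.26988546] [ 7.31810168e-01  6.81508505e-01  5.75077750e-05 -1.79714728e-04]
tall above [ 0.5813 -0.0321  0.1898] [ 0.29 -0.04  0.5 ]
contact True 0.1765 [-0.39  0.4   0.39]
press False [ 0.5809 -0.0321  0.1715] [0.01 0.62 2.19]
press False [ 0.5807 -0.0321  0.1664] [-0.44  0.59  3.13]
up 7.9333 [ 0.5805 -0.0319  0.2067] [ 0.23 -0.22 -0.55]
```

View pics/s1.png

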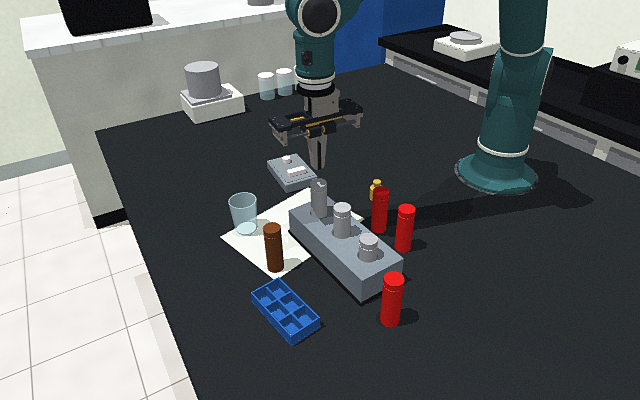

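The tall cell's top moved from about row 178 to about row 183, so it has sunk. I'll put a number on that from the scene images.

```bash
cat >> h.py <<'E'
def sink(n,img,z0=None):
    c=capture("scene");x,y,z=CELL[n];u,v=proj(c,np.array([x,y,z])).round().astype(int)
    a=cv2.imread('pics/scene0.png',0).astype(np.float32)
    b=cv2.cvtColor(c['pixels'] if img is None else img,cv2.COLOR_RGB2GRAY).astype(np.float32)
    t=a[v-8:v+13,u-9:u+10]; B=b[v-14:v+30,u-13:u+14]
    r=cv2.matchTemplate(B,t,cv2.TM_CCOEFF_NORMED);_,mx,_,loc=cv2.minMaxLoc(r)
    k=loc[1];f=0
    if 0<k<r.shape[0]-1:
        q=r[k-1:k+2,loc[0]];f=.5*(q[0]-q[2])/(q[0]-2*q[1]+q[2])
    dv=k+f-6; per=proj(c,np.array([x,y,z-.01]))[1]-proj(c,np.array([x,y,z]))[1]
    print('sink',n,'dv',round(float(dv),2),'mm',round(float(dv/per*10),1),'corr',round(float(mx),2),'at',(u,v))
E
python3 - <<'E'
from h import *
for n in CELL: sink(n,None)
print(get_state()['t'])
E
```

```text
sink tall dv 4.54 mm 12.2 corr 0.51 at (np.int64(318), np.int64(178))
sink mid dv -0.02 mm -0.0 corr 0.99 at (np.int64(342), np.int64(206))
sink short dv -0.02 mm -0.0 corr 1.0 at (np.int64(369), np.int64(238))
8.1333
```

```bash
python3 - <<'E'
from h import *
for n in ('mid',):
    x,y,z=CELL[n]
    env.move_straight([CELL['tall'][0],CELL['tall'][1],.22],vel=.15)
    env.move_straight([x,y,.22],vel=.15)
    press(n)
for m in CELL: sink(m,None)
c=capture("scene");cv2.imwrite("pics/s2.png",cv2.resize(c['pixels'][145:305,220:430,::-1],None,fx=3.6,fy=3.6,interpolation=cv2.INTER_CUBIC))
E
```

```text
mid above [0.5758 0.0585 0.1649] [-0.67  0.75  0.16]
contact True 0.1512 [ 1.1  -0.02 -0.11]
press False [0.5751 0.0585 0.146 ] [1.09 0.04 1.18]
press False [0.575  0.0584 0.1409] [ 2.39 -0.85  2.02]
up 12.0667 [0.5749 0.0587 0.1818] [-0.19  0.19 -0.62]
sink tall dv 4.07 mm 10.9 corr 0.83 at (np.int64(318), np.int64(178))
sink mid dv 0.3 mm 0.8 corr 0.38 at (np.int64(342), np.int64(206))
sink short dv 0.05 mm 0.1 corr 0.93 at (np.int64(369), np.int64(238))
```

View pics/s2.png

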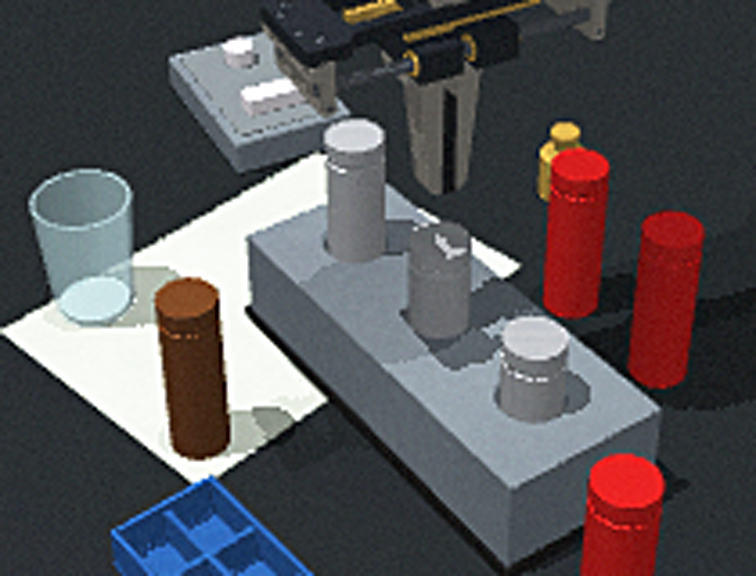

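In the crop, the middle lid centre went from about row 222 to 238. That is 4.4 px, or about 11 mm. The template match gave 0.8 mm, but the gripper's shadow spoilt it (corr 0.38). I'll recheck it from above the short cell before pressing that one.

```bash
python3 - <<'E'
from h import *
x,y,z=CELL['mid'];env.move_straight([x,y,.20],vel=.15)
x,y,z=CELL['short'];env.move_straight([x,y,.20],vel=.15)
for m in CELL: sink(m,None)
c=capture("scene");cv2.imwrite("pics/s3.png",cv2.resize(c['pixels'][145:305,220:430,::-1],None,fx=3.6,fy=3.6,interpolation=cv2.INTER_CUBIC))
print(get_state()['t'])
E
```

```text
sink tall dv 4.09 mm 11.0 corr 0.83 at (np.int64(318), np.int64(178))
sink mid dv 3.96 mm 10.6 corr 0.74 at (np.int64(342), np.int64(206))
sink short dv 3.36 mm 9.0 corr 0.54 at (np.int64(369), np.int64(238))
13.4833
```

View pics/s3.png

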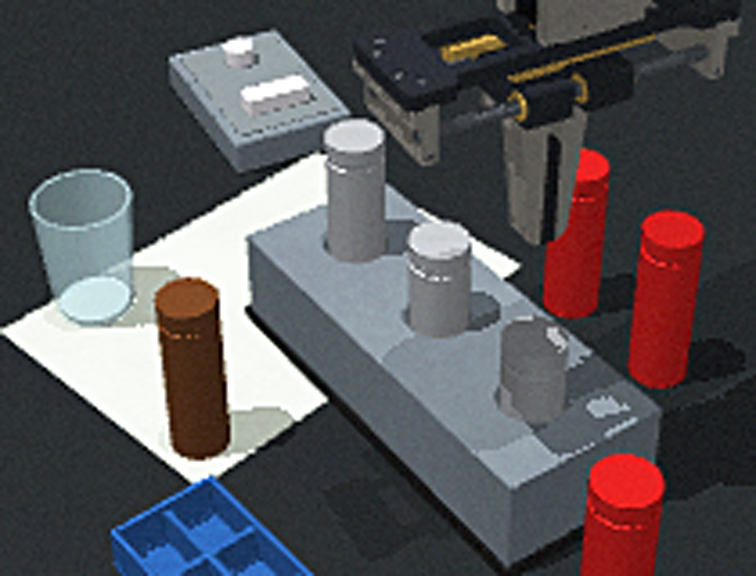

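The tall and middle cells are down about 11 mm. The short cell's lid is still at crop row ~338, and its "9 mm" reading is a shadow artefact. Now I'll press the short cell.

```bash
python3 - <<'E'
from h import *
press('short')
x,y,z=CELL['short'];env.move_straight([x,y,.23],vel=.2)
env.move_straight([.56,-.10,.23],vel=.2)
env.move_straight([KEY[0],KEY[1],.12],vel=.2)
for m in CELL: sink(m,None)
for nm in("scene","top"):
    c=capture(nm);cv2.imwrite(f"pics/{nm}4.png",c['pixels'][...,::-1])
s=get_state();print(s['t'],s['position'])
E
```

```text
short above [0.5701 0.1485 0.1399] [0.93 0.65 0.38]
contact True 0.1262 [-0.91 -0.28 -0.26]
press False [0.5694 0.1483 0.121 ] [-0.51 -1.19  1.87]
press False [0.5693 0.1483 0.1159] [-1.28 -0.05  1.04]
up 16.4417 [0.5692 0.1484 0.1569] [-1.19 -0.22 -0.6 ]
sink tall dv 4.08 mm 11.0 corr 0.86 at (np.int64(318), np.int64(178))
sink mid dv 4.02 mm 10.7 corr 0.74 at (np.int64(342), np.int64(206))
sink short dv 3.33 mm 8.9 corr 0.74 at (np.int64(369), np.int64(238))
19.775 [ 0.51745238 -0.26678046  0.12037967]
```

View pics/scene4.png

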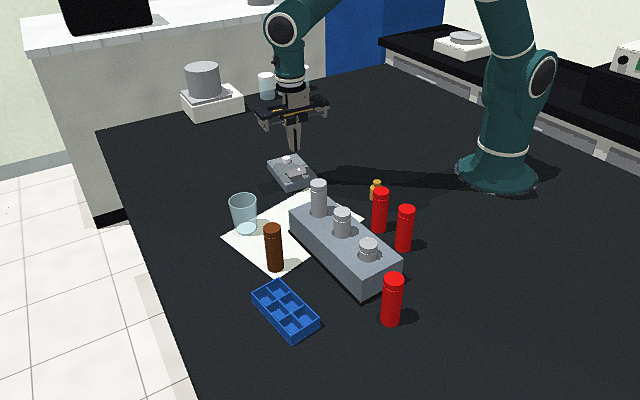

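View pics/top4.png

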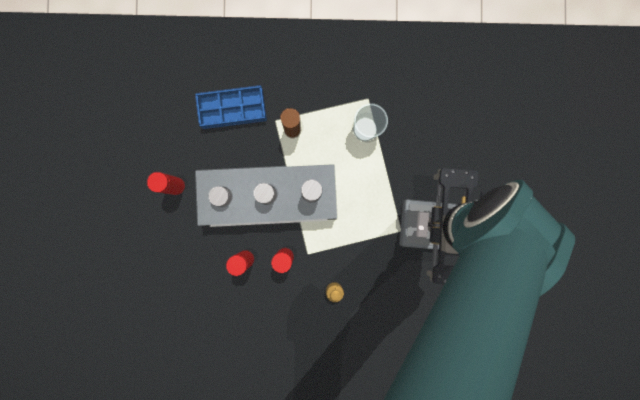

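All three cells are down at least 9 mm and nothing else has moved. Next is the bar key.

```bash
python3 - <<'E'
from h import *
x,y,z=KEY
env.move_straight([x,y,.069],vel=.1);env.hold(.2);s0=get_state()
r=env.move_straight([x,y,z+.011-.0065],vel=.02,stop_force=13)
s=get_state();print(r,s['position'].round(4),(s['force']-s0['force']).round(2))
env.hold(.3)
s=get_state();print(s['position'].round(4),(s['force']-s0['force']).round(2))
c=capture("scene");cv2.imwrite("pics/s5.png",cv2.resize(c['pixels'][120:260,220:430,::-1],None,fx=3.6,fy=3.6,interpolation=cv2.INTER_CUBIC))
env.move_straight([x,y,.12],vel=.1)
env.move_straight([x,y,.25],vel=.2)
c=capture("scene");cv2.imwrite("pics/s6.png",cv2.resize(c['pixels'][120:310,220:430,::-1],None,fx=3,fy=3,interpolation=cv2.INTER_CUBIC))
for m in CELL: sink(m,None)
s=get_state();print(s['t'],(s['force']-s0['force']).round(2))
E
```

```text
False [ 0.5169 -0.2675  0.0511] [-2.76  1.65  8.73]
[ 0.5169 -0.2675  0.0511] [-2.26  1.39  7.92]
sink tall dv 4.08 mm 11.0 corr 0.86 at (np.int64(318), np.int64(178))
sink mid dv 4.01 mm 10.7 corr 0.74 at (np.int64(342), np.int64(206))
sink short dv 3.34 mm 8.9 corr 0.73 at (np.int64(369), np.int64(238))
23.9 [-0.51 -0.25 -0.14]
```

View pics/s5.png

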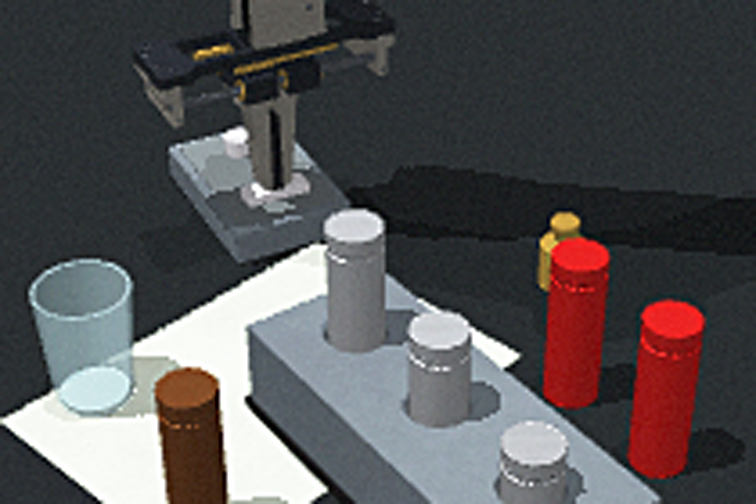

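View pics/s6.png

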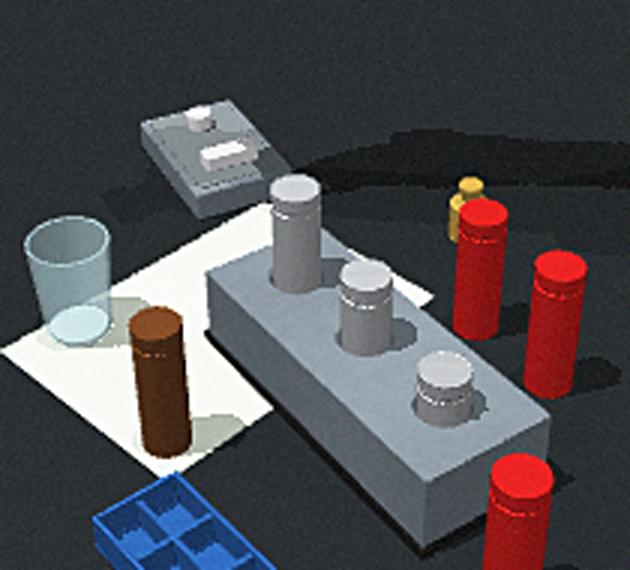

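With the fingers on the bar key, the force held at 8 N, about 6 mm in. The key is up again at crop position (228,153), and all cells are upright and down. I'll hand the job in.

```bash
python3 - <<'E'
from h import *
env.hold(.3);print(ticket.job_done())
E
```

```text
the job is handed in; nothing more can be done
None
```

I pressed the tall, middle and short cells down in that order with the closed fingertips. Then I pressed the bar key lightly, let it go and handed the job in at about 24 s; no verdict is reported.

- **Cells:** each was pushed about 10 mm past contact with about 3 N or less. The last scene image gave about 11 mm for the tall cell, 10.7 mm for the middle and 8.9 mm for the short. All three stood upright.
- **Bar key:** it held at about 8 N with the tip about 6 mm in, and the picture after release showed it up again.
- **Other things:** the round key was not touched, and the other things on the bench looked unmoved in the pictures. At hand-in the arm was clear, with the TCP at 0.25 m.
- **Checks that disagreed:** two image readings were wrong because the gripper's shadow fell on the lid. The middle cell read 0.8 mm right after its press, and the short cell read 9 mm before its press. Both agreed with the presses once the shadow was gone. The final match scores were only moderate (0.73–0.86), so each sink figure is good to perhaps 1–2 mm.

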